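# Open the leak-test block and send its plugs to the wash bay

### The arm

A 6-joint arm with a two-finger parallel gripper is mounted at the origin on the work surface. World frame = base frame: x ahead of the robot, y to its left, z up, the work surface at z = 0. Lengths are in mm, angles in rad, forces in N, time in s.
With the tool pointing down it reaches from about 275 to 750 mm from the base axis. Payload 10.2 kg.
Tool frame: the origin (TCP) lies between the finger pads; the fingertips stand 17 mm ahead of it and the grasp point (between the pads) lies 2 mm behind it; z points along the fingers, y is the line along which they close (so a half turn about z gives the same grasp; the last joint's range is limited). The gripper opens to 85 mm and grips with 20 to 120 N. Pads are 22 mm wide; open, the fingers measure 114 mm over their backs; the gripper's body (76 mm by 85 mm) begins 54 mm behind the grasp point. The pads swing forward as they close: fully open they stand 13 mm farther back than shut.
Start: joints at [1.068, 0.313, 1.498, -0, 1.331, -0.223], TCP at [144.999, 504.586, 248.294] pointing down, gripper open.
Joint ranges: [-2.94, 2.94], [-0.97, 2.17], [0.19, 2.56], [-1.23, 4.37], [0.02, 3.11], [-2.88, 2.88]. Speed limits (rad/s): [2.39, 2.39, 3.01, 3.14, 3.14, 3.14].

### API

Orientations are given as a unit quaternion [w, x, y, z].
In Python, from rig import * gives the robot as it stands.
- The arm moves only by the tool step_arm, never from a script. Its argument "commands" is text: rows parted by semicolons, each of 7 numbers parted by spaces: the opening, from 0 (shut) to 1 (fully open), then the shift along the tool's x, y, z in cm, then the turn, a rotation vector about the tool's x, y, z in rad. In form: hand x y z rx ry rz; .... A call has 1 to 20 rows; each row is the pose to reach, as a shift and turn from the pose commanded when the call began, along the tool's axes at that moment; what a row does not reach only later rows make up. A row lasts 1/12 s, in which the tool goes at most 41.7 mm and 7.16 degrees, less where a joint would pass 70% of its speed; a pose out of reach is approached as far as the arm can. A call with a gripper value outside its range is refused whole. The fingers move at their own pace and stop on an object; "newtons" is the grip in N (left out, the last holds). Time passes only in rows, so rows that repeat a pose let the fingers close. It gives the time, the measured TCP pose, the force, the opening and the grip force at its end, in the units of the state.
- sense(): the state, without advancing time (a new reading comes with each control period).
- capture(name): name is "scene" or "top"; returns the picture (384x512x3 uint8, red, green, blue); there is no depth.
- camera_model(name): a dict with "mtx" (3x3 intrinsics, pixels), "eye" and "rotation" of the camera in the world. Camera axes: x right, y down, z forward; pixel columns grow to the right and rows downward; lengths in mm; the calibration is good to about 2 mm. A picture is of the moment at which its call begins. camera_model takes no time and is no camera call.
- finish_job(): hands the job in; it is judged then, once.
Trained networks look in the newest picture that a camera, given by its name, has taken for a name from the list of things; names that differ only in an ending like _2 or _b are one class to them, and where a whole thing is asked for, a point or a joint stands for the part that bears it (a point fixed in the world has none). Each returns a list of dicts, best first, with "score" (0 to 1); they miss things now and then, are a little off and sometimes report something else, mostly with a low value. They report only what shows in the picture. A call takes as long as a camera call. They do not tell look-alikes from the thing itself.
- search_frame(camera, label): "rect" ([centre column, centre row, width, height] in pixels, round what is visible of it).
- trace(camera, label): "mask" (384x512 bool, what is visible of it) and "rect" ([centre column, centre row, width, height] in pixels, round what is visible of it).
- spot_point(camera, label): "xy" ([column, row] in pixels: a listed point, or the origin of a listed thing).
The state is a dict: "time_s": time; "joints": joint angles; "dq": joint speeds; "tau": joint torques, N m; "eef_pos": TCP position; "ee_rot": TCP orientation; "force": force on the tool from outside, world axes, zero at the start; "wrist_torque": the same for the moment, N m; "grip_width": opening from 0.0 (shut) to 1.0 (fully open); "grip_force": force on a finger pad.
Only numpy, scipy, OpenCV 4.12 (cv2) and the standard library are available. Lean on these libraries where they do the work, as an engineer would, in place of code of your own. Each camera call takes 0.05 s, during which the arm holds its last target. There are 200 camera calls.

### The job

Vent the leak-test block by pressing the pedal right down to its stop and letting it up again. Then unscrew every T-handle plug from the block (anticlockwise, seen from the handle side), draw it clear and put it in the tote; when all the plugs are in the tote, push the tote along the rollers into the bay until it is home against the end stop. Leave the jar, the tape roll and the screwdriver where they are.

Things in the scene. Friction and masses are not known exactly. Their poses are not given: they have to be found in the camera images.
- block: leak-test block, fixed: aluminium, 420 wide (its y), 90 deep (its x 0 to 90), 150 high. Origin on the table under the middle of its front face, which holds three ports in a row, is at its x = 0 and faces its -x, roughly towards the robot. A gauge 20 high stands on top towards its -y end
- port0 (a point): mouth of the port nearest the block's -y end, on the front face, 110 above the table; x points into the block along the port's axis, y and z as the block's. All ports are alike, 130 apart. Coarse right-hand thread, 30 of travel per turn with 3 of play: a plug turned anticlockwise (seen from the handle) moves out by itself
- port1 (a point): mouth of the middle port, like port0. From fully tight a plug takes about 270 degrees before the threads let go, having come out about 22; until then it cannot be drawn. It then slides freely and must be drawn along the axis until it is 70 out in all to be clear of the port (its nose leaves the bore last)
- port2 (a point): mouth of the port nearest the block's +y end, like port0
- plug0: T-handle steel plug in port0, fully tight at the start; None if absent. Origin: on its axis at the centre of the handle bar. x: its axis, from the handle towards the threaded end (into the port); z: along the bar. Bar 100 long (z -50 to 50), 16 wide, 14 thick along x, flat faces. When tight the bar's centre is 62 in front of the block's face, and the bar's angle differs from port to port
- plug1: the same plug in port1, or None. Along its +x from the bar: smooth round neck 22 in diameter up to a flange (52 in diameter, x = 56 to 62), then a 22 diameter shank with two opposite thread lugs (40 across, at x = 95) and a smooth nose that ends at x = 128. Mass about 0.22 kg, centre of mass near x = 52. Off the block it can be picked up by the neck
- plug2: the same plug in port2, or None. Tight, it leaves 55 free between bar and block. Its bar is best swung by pushing its upper arm with shut fingers pointing down, first sideways and then down, half a turn at a time; once free it can be pinched near a bar end from above, jaws closing along the axis, and drawn out
- pedal_base: steel base plate of the vent pedal, fixed, 160 (x) by 96 (y), 8 thick; origin under its centre. The hinge runs along y at x = 65, 30 above the table; the pedal plate runs from there towards -x and rises to its free end
- pedal_pad (a point): middle of the top of the pedal's ribbed rubber pad (60 by 70, on a grey plate 145 long and 76 wide), 110 from the hinge; about 72 above the table when the pedal is up, about 40 when it is down at its stop
- pedal (a joint): pedal angle in rad: 0 up, 0.30 down at its stop; a spring pushes it back up: about 5 N at the pad to start it and 11 N at the stop
- track: roller track, fixed, 620 long along its x; origin on the table under its middle. Thirteen passive rollers across it, tops 50 above the table, between guide rails 230 apart that stand 16 above the rollers. The bay is its far (+x) half, with side walls to 120 above the table from x = 50 on and an end wall, inner face at x = 300, equally high
- tote: open grey plastic tote on the rollers, 260 long (x, along the track), 220 wide (y), 75 high, walls and floor 6 thick. Origin under the centre of its floor, at roller height. Home: its +x wall (130 from the origin) touches the end wall, the origin then at the track's x = 170, y = 0. It starts 170 to 240 short of home. 0.4 to 0.85 kg; rolls easily and may coast a little
- jar: bystander: jar with black lid, 56 in diameter, 75 high, between pedal and far edge; origin under its centre
- tape: bystander: black roll of tape lying flat, 84 in diameter, 24 high; origin under its centre
- screwdriver: bystander: screwdriver lying on the table beyond the pedal; origin under its middle
Not all that is in view belongs to the job. Leave any orange look-alike of the plug1 alone.

How it is judged:
By the outcome, as a careful person would: the job done as asked, in the order asked, and still so for the second after the job is handed in, with the robot touching nothing.
Of plug0, plug1, plug2 only 2 to 3 are there at a start; the rules pass over those that are not, and their reading is None.
At some moment in a run one of tote may be knocked a few centimetres aside while the robot is not near it.
Once in a run the grip may slacken for a moment while it holds something.
It also fails if it takes over 210 s, if anything falls off the work surface, if the arm or the gripper's body presses on something with over 40 N, if the wrist force passes 120 N, or if a joint passes its speed limit or range.

## Working session

There is one attempt and no reset: what is moved stays moved. The work goes in short steps, Python scripts to look and compute and a tool call to move; the robot and the scene stay as the last step left them, time stands still between calls to the robot, and variables do not carry over. Pictures are saved under pics/ and viewed, at most 14 in all, crops included, and the job is handed in when it is done.

Besides the shell and the picture viewer there is one more tool, called after "Request:" as a command line: name --argument value ..., lists and objects as JSON in quotes. step_arm: Moves the arm, as the interface text tells. Its arguments: {"type":"object","properties":{"commands":{"type":"string"},"newtons":{"type":"number"}},"required":["commands"]}

```bash
ls; mkdir -p pics
cat > h.py <<'E'
from rig import *
import numpy as np, cv2
def ray(cam,uv):
    m=camera_model(cam);K=np.array(m["mtx"]);R=np.array(m["rotation"]);e=np.array(m["eye"],float)
    d=R@np.linalg.inv(K)@np.array([uv[0],uv[1],1.]);return e,d
def atz(cam,uv,z):
    e,d=ray(cam,uv);return e+d*(z-e[2])/d[2]
def proj(cam,p):
    m=camera_model(cam);K=np.array(m["mtx"]);R=np.array(m["rotation"]);e=np.array(m["eye"],float)
    q=K@(R.T@(np.array(p,float)-e));return q[:2]/q[2]
def save(cam,name,crop=None,s=1):
    im=np.asarray(capture(cam))[:,:,::-1]
    if crop: im=im[crop[1]:crop[3],crop[0]:crop[2]]
    cv2.imwrite(f"pics/{name}.png",cv2.resize(im,None,fx=s,fy=s,interpolation=cv2.INTER_CUBIC))
E
python3 - <<'E'
from h import *
np.set_printoptions(precision=2,suppress=True)
for c in("scene","top"):
    m=camera_model(c);print(c,m["eye"],np.array(m["rotation"]).tolist(),np.array(m["mtx"]).tolist());save(c,c+"0",s=1.5)
    for l in("port0","port1","port2","pedal_pad","track","tote","block","pedal_base","plug0","jar"):
        r=spot_point(c,l);print(l,[(np.round(q["xy"]).tolist(),round(q["score"],2)) for q in r[:4]])
print(sense())
E
```

```text
pics
scene [1123.65 -466.92 1377.3 ] [-0.24620357296540335, 0.8797934628983879, 0.3906208599296122, -0.11297170923812139] [[496.78897212598605, 0.0, 260.52862845235956], [0.0, 496.78897212598605, 187.87368102219534], [0.0, 0.0, 1.0]]
port0 [([334.0, 126.0], 0.88), ([298.0, 187.0], 0.61)]
port1 [([334.0, 126.0], 0.88), ([298.0, 187.0], 0.61)]
port2 [([334.0, 126.0], 0.88), ([298.0, 187.0], 0.61)]
pedal_pad [([237.0, 192.0], 0.84)]
track []
tote [([177.0, 271.0], 0.81)]
block [([238.0, 196.0], 0.45)]
pedal_base [([246.0, 212.0], 0.88)]
plug0 [([276.0, 115.0], 0.76), ([299.0, 147.0], 0.53), ([280.0, 180.0], 0.47), ([247.0, 176.0], 0.21)]
jar [([284.0, 254.0], 0.7)]
top [449.91  55.11 988.62] [0.03471085837148121, -0.7004462422150277, 0.7118706038244814, -0.037556111200841555] [[370.2891002953699, 0.0, 257.5585385908954], [0.0, 370.2891002953699, 191.72435408181002], [0.0, 0.0, 1.0]]
port0 [([220.0, 158.0], 0.79), ([123.0, 200.0], 0.66)]
port1 [([220.0, 158.0], 0.79), ([123.0, 200.0], 0.66)]
port2 [([220.0, 158.0], 0.79), ([123.0, 200.0], 0.66)]
pedal_pad [([277.0, 212.0], 0.77), ([241.0, 240.0], 0.62)]
track [([218.0, 159.0], 0.57)]
tote [([387.0, 185.0], 0.87)]
block [([180.0, 183.0], 0.71)]
pedal_base []
plug0 [([149.0, 291.0], 0.73), ([232.0, 185.0], 0.64), ([180.0, 202.0], 0.58)]
jar [([279.0, 141.0], 0.7)]
{'time_s': 1.1, 'joints': array([ 1.07,  0.31,  1.5 , -0.  ,  1.33, -0.22]), 'dq': array([-0.,  0., -0.,  0.,  0., -0.]), 'tau': array([  0.  , -41.22, -25.99,  -0.  ,   0.  ,  -0.  ]), 'eef_pos': array([145.02, 504.6 , 248.31]), 'ee_rot': array([0.  , 0.14, 0.99, 0.  ]), 'force': array([ 0.  , -0.86,  0.79]), 'wrist_torque': array([-0.01, -0.03,  0.01]), 'grip_force': 0.0, 'grip_width': 0.998506497788265}
```

```bash
sed -i 's/R=np.array(m\["rotation"\])/R=Q(m["rotation"])/' h.py
cat >> h.py <<'E'
from scipy.spatial.transform import Rotation as Ro
def Q(q): return Ro.from_quat(np.roll(q,-1)).as_matrix()
def tri(u,v):
    a,b=ray("scene",u);c,d=ray("top",v)
    s=np.linalg.lstsq(np.c_[b,-d],c-a,rcond=None)[0];p=a+s[0]*b;q=c+s[1]*d;return (p+q)/2,np.linalg.norm(p-q)
E
python3 - <<'E'
from h import *
np.set_printoptions(precision=1,suppress=True)
print(proj("top",[145,504,248]))
P=[("pad",[237,192],[277,212]),("tote",[177,271],[387,185]),("jar",[284,254],[279,141])]
for n,a,b in P: print(n,*tri(a,b))
for n,a,b in [(1,[334,126],[220,158]),(2,[298,187],[220,158]),(3,[334,126],[123,200]),(4,[298,187],[123,200])]: print(n,*tri(a,b))
for a in([276,115],[299,147],[280,180]):
  for b in ([149,291],[232,185],[180,202]): print(a,b,*tri(a,b))
E
```

```text
[ 22.7 394.9]
pad [490.4   0.4  72.4] 7.630908655666397
tote [ 557.8 -287.7   36.4] 5.957536466110864
jar [700.2  -8.  -31.4] 11.092195079775427
1 [613.5 160.6 359.3] 117.06966617896806
2 [619.3 134.7 112.3] 11.642484047980302
3 [527.1 374.4 109.9] 7.197852014577854
4 [ 522.8  356.5 -140. ] 200.8419924120733
[276, 115] [149, 291] [293.5 342.9 -15.3] 1.657258030606301
[276, 115] [232, 185] [528.9 101.4 387. ] 18.573349489458675
[276, 115] [180, 202] [492.9 176.6 306.5] 41.47650273218529
[299, 147] [149, 291] [ 259.5  472.6 -370.8] 71.87374327885132
[299, 147] [232, 185] [561.5 128.8 251.8] 67.63206398410317
[299, 147] [180, 202] [517.  232.5 118.8] 2.968453458961655
[280, 180] [149, 291] [ 155.4  553.8 -827.5] 45.82593536872553
[280, 180] [232, 185] [558.  111.8 101.4] 0.8402877309767007
[280, 180] [180, 202] [509.6 222.8 -41.8] 94.82477662350145
```

View pics/scene0.png

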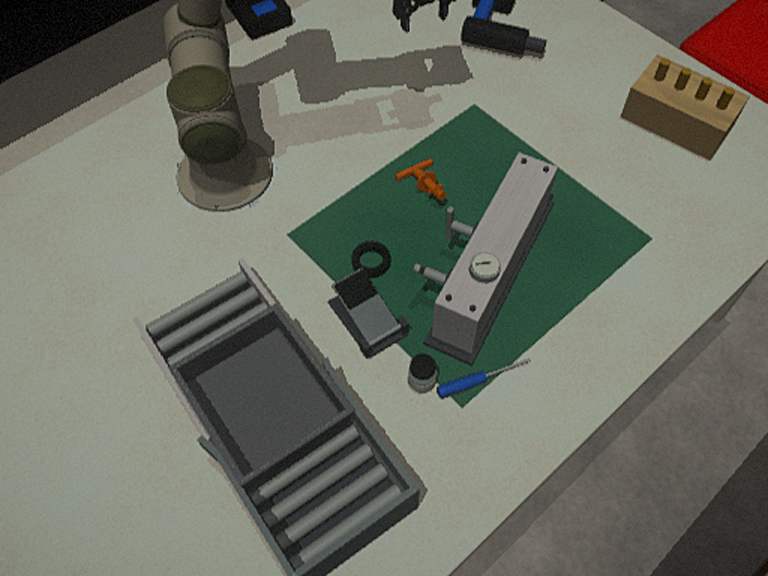

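View pics/top0.png

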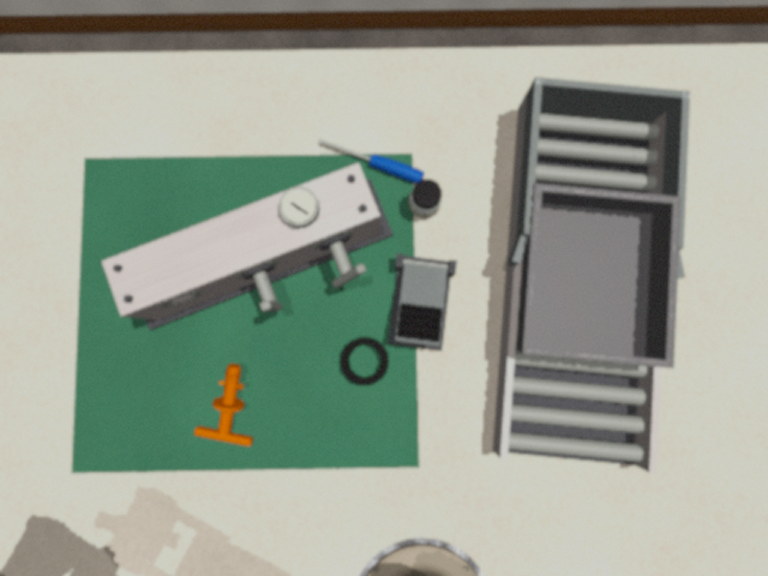

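Run:
```python
from h import *
np.set_printoptions(precision=1,suppress=True)
a=np.asarray(capture("scene"))[125:225,240:350,::-1];b=np.asarray(capture("top"))[140:230,155:305,::-1]
A=cv2.resize(a,(550,500),interpolation=cv2.INTER_CUBIC);B=cv2.resize(b,(750,450),interpolation=cv2.INTER_CUBIC)
cv2.imwrite("pics/a1.png",A);cv2.imwrite("pics/b1.png",B)
for p in [(103,263),(362,165),(383,212),(122,316)]: print("blk",atz("top",np.array(p)/1.5,150))
for p in [(540,187),(677,197),(670,363),(517,358)]: print("tote",atz("top",np.array(p)/1.5,125))
for p in [(538,80),(688,93)]: print("bay end",atz("top",np.array(p)/1.5,120))
for p in [(502,455),(648,467),(510,360),(655,368)]: print("rail",atz("top",np.array(p)/1.5,66))
for p in [(396,260),(454,265),(393,344),(440,348)]: print("ped",atz("top",np.array(p)/1.5,0), atz("top",np.array(p)/1.5,60))
```

```text
blk [580.4 481.7 150. ]
blk [727.8  85.7 150. ]
blk [652.9  54.3 150. ]
blk [499.2 450.2 150. ]
tote [ 695.7 -196.6  125. ]
tote [ 676.1 -414.2  125. ]
tote [ 414.4 -385.1  125. ]
tote [ 426. -149.  125.]
bay end [ 876.4 -202.8  120. ]
bay end [ 850.6 -447.1  120. ]
rail [ 268.8 -132.4   66. ]
rail [ 245.9 -368.1   66. ]
rail [ 421.3 -151.3   66. ]
rail [ 404.3 -389.9   66. ]
ped [600.9  32.1   0. ] [591.7  33.5  60. ]
ped [590.2 -72.    0. ] [581.7 -64.3  60. ]
ped [450.7  40.1   0. ] [450.7  41.1  60. ]
ped [442.3 -42.9   0. ] [442.8 -37.   60. ]
```

View pics/a1.png

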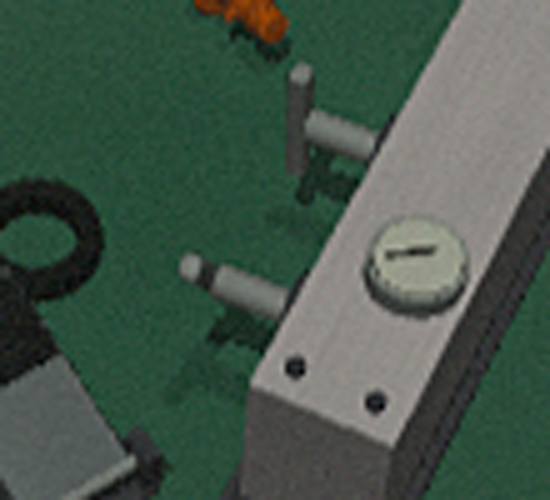

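View pics/b1.png

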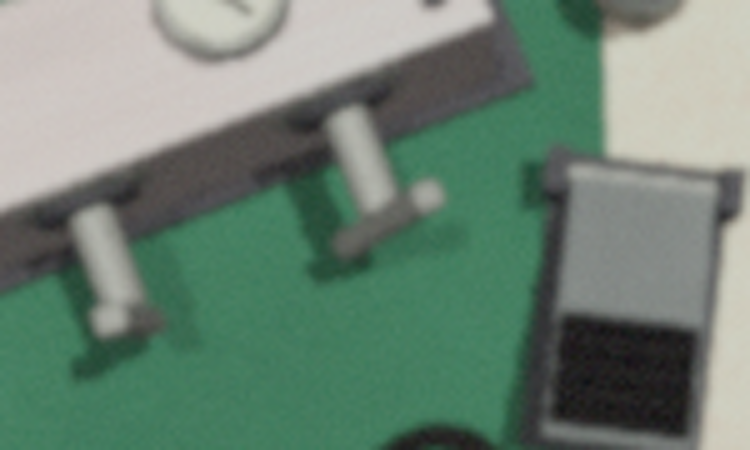

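```bash
cat >> h.py <<'E'
th=np.deg2rad(20.8);bx=np.array([np.cos(th),np.sin(th),0]);by=np.array([-np.sin(th),np.cos(th),0]);B0=np.array([576,252,0.])
def blk(p): d=np.array(p)-B0;return np.array([d@bx,d@by,d[2]])
def wld(x,y,z): return B0+x*bx+y*by+np.array([0,0,z])
def plane(cam,uv,x):
    e,d=ray(cam,uv);t=(x-(e-B0)@bx)/(d@bx);return blk(e+t*d)
E
python3 - <<'E'
from h import *
np.set_printoptions(precision=1,suppress=True)
print("p1 up",plane("top",(177,204),-62),plane("scene",(300,139),-62),blk(tri((300,139),(177,204))[0]))
print("p1 lo",plane("top",(185.5,203.6),-62),plane("scene",(299.4,159),-62))
print("p0 up",plane("top",(240.6,179),-62),plane("scene",(278,178.4),-62),blk(tri((278,178.4),(240.6,179))[0]))
print("p0 lo",plane("top",(224,188.6),-62))
print(wld(-62,-130,110),wld(-62,0,110))
for p in((300,230),(490,0)): print(p)
E
```

```text
p1 up [-62.   12.7 113.6] [-62.    0.  162.6] [-66.1   7.2 151. ]
p1 lo [-62.    1.   65.5] [-62.   13.5  38.7]
p0 up [ -62.  -148.9  112.7] [ -62.  -151.5  151.2] [ -65.2 -147.8  143.3]
p0 lo [ -62.  -101.7   62.4]
[564.2 108.5 110. ] [518. 230. 110.]
(300, 230)
(490, 0)
```

```bash
cat >> h.py <<'E'
RT=np.c_[by,bx,[0,0,-1.]]
def goal(p,R=RT,flip=False):
    s=sense();Rc=Q(s["ee_rot"]);p0=np.array(s["eef_pos"])
    if flip: R=R@np.diag([-1,-1,1.])
    return Rc.T@(np.array(p)-p0)/10,Ro.from_matrix(Rc.T@R).as_rotvec()
E
python3 - <<'E'
from h import *
np.set_printoptions(precision=2,suppress=True)
pad=atz("top",(278,213.5),72);pad2=atz("scene",(237,192),72);print(pad,pad2)
t=[487,0,115]
print(goal(t),goal(t,flip=True)); print(Q(sense()["ee_rot"]))
E
```

```text
[488.96   0.97  72.  ] [487.83  -2.51  72.  ]
(array([-46.8 , -39.05,  13.33]), array([-0.  ,  0.  ,  0.93])) (array([-46.8 , -39.05,  13.33]), array([-0.  , -0.  , -2.21]))
[[-0.96  0.28 -0.  ]
 [ 0.28  0.96 -0.  ]
 [ 0.   -0.   -1.  ]]
```

Request:
step_arm --commands "0 -46.8 -39 13.3 0 0 0.93;0 -46.8 -39 13.3 0 0 0.93;0 -46.8 -39 13.3 0 0 0.93;0 -46.8 -39 13.3 0 0 0.93;0 -46.8 -39 13.3 0 0 0.93;0 -46.8 -39 13.3 0 0 0.93;0 -46.8 -39 13.3 0 0 0.93;0 -46.8 -39 13.3 0 0 0.93;0 -46.8 -39 13.3 0 0 0.93;0 -46.8 -39 13.3 0 0 0.93;0 -46.8 -39 13.3 0 0 0.93;0 -46.8 -39 13.3 0 0 0.93;0 -46.8 -39 13.3 0 0 0.93;0 -46.8 -39 13.3 0 0 0.93;0 -46.8 -39 13.3 0 0 0.93;0 -46.8 -39 13.3 0 0 0.93;0 -46.8 -39 13.3 0 0 0.93;0 -46.8 -39 13.3 0 0 0.93;0 -46.8 -39 13.3 0 0 0.93;0 -46.8 -39 13.3 0 0 0.93"

```text
time_s: 2.87
eef_pos: [486.8, 1.5, 115.7]
ee_rot: [0.0, 0.568, 0.823, 0.0]
force: [0.5, 0.7, -0.2]
grip_width: 0.002
grip_force: 0.0
```

Request:
step_arm --commands "0 0 0 1 0 0 0;0 0 0 2 0 0 0;0 0 0 3 0 0 0;0 0 0 3.8 0 0 0;0 0 0 4.6 0 0 0;0 0 0 5.2 0 0 0;0 0 0 5.5 0 0 0;0 0 0 5.7 0 0 0;0 0 0 5.8 0 0 0;0 0 0 5.8 0 0 0"

```text
time_s: 3.7
eef_pos: [486.0, 0.8, 56.9]
ee_rot: [-0.001, 0.569, 0.823, -0.001]
force: [-7.1, 0.4, 13.0]
grip_width: -0.001
grip_force: 6.5
```

Request:
step_arm --commands "0 0 0 0.2 0 0 0;0 0 0 0.4 0 0 0;0 0 0 0.5 0 0 0;0 0 0 0.5 0 0 0"

```text
time_s: 4.03
eef_pos: [486.2, 0.9, 55.5]
ee_rot: [-0.001, 0.568, 0.823, -0.001]
force: [-25.9, 2.7, 62.2]
grip_width: 0.001
grip_force: 30.9
```

Run:
```python
from h import *
np.set_printoptions(precision=2,suppress=True)
print(goal(wld(-69,-34,205)))
```

```text
(array([ 16.91,  10.37, -14.96]), array([-0., -0., -0.]))
```

Request:
step_arm --commands "0 0 0 -1 0 0 0;0 0 0 -2.5 0 0 0;0 0 0 -4 0 0 0;0 0 0 -8 0 0 0;0 0 0 -12 0 0 0;0 0 0 -15 0 0 0;0 0 0 -15 0 0 0"

```text
time_s: 4.62
eef_pos: [489.2, 0.1, 207.1]
ee_rot: [0.004, 0.569, 0.823, 0.002]
force: [-0.1, -1.3, 0.4]
grip_width: -0.001
grip_force: 0.0
```

Request:
step_arm --commands "0 4 2.5 0 0 0 0;0 8 5 0 0 0 0;0 12 7.5 0 0 0 0;0 16.9 10.4 0 0 0 0;0 16.9 10.4 0 0 0 0;0 16.9 10.4 2 0 0 0;0 16.9 10.4 4 0 0 0;0 16.9 10.4 5.6 0 0 0;0 16.9 10.4 5.6 0 0 0;0 16.9 10.4 5.6 0 0 0"

```text
time_s: 5.45
eef_pos: [524.3, 195.3, 145.1]
ee_rot: [-0.001, 0.569, 0.823, -0.001]
force: [0.2, 0.4, 0.6]
grip_width: 0.001
grip_force: 0.0
```

Run:
```python
from h import *
np.set_printoptions(precision=1,suppress=True)
a=np.asarray(capture("scene"))[125:225,220:350,::-1];b=np.asarray(capture("top"))[150:240,155:305,::-1]
A=cv2.resize(a,(520,400),interpolation=cv2.INTER_CUBIC);B=cv2.resize(b,(520,312),interpolation=cv2.INTER_CUBIC)
C=np.zeros((600,520,3),np.uint8);C[:330]=cv2.resize(A,(520,400))[:330];C[330:]=B[:270]
cv2.imwrite("pics/c1.png",C);print(blk(sense()["eef_pos"]))
```

```text
[-67.7 -34.9 146.9]
```

View pics/c1.png

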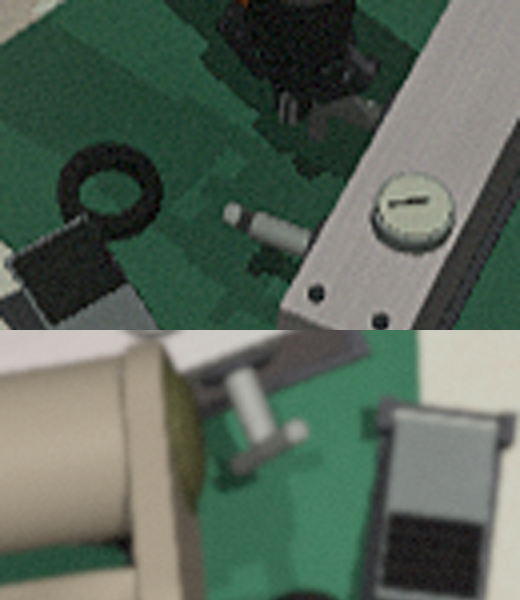

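Request:
step_arm --commands "0 1 0 0 0 0 0;0 2 -0.1 0 0 0 0;0 2.4 -0.1 -0.2 0 0 0;0 2.8 -0.2 -0.4 0 0 0;0 3.2 -0.2 -0.6 0 0 0;0 3.7 -0.3 -0.6 0 0 0;0 4.1 -0.4 -0.5 0 0 0;0 4.5 -0.4 -0.4 0 0 0;0 4.9 -0.5 -0.1 0 0 0;0 5.3 -0.5 0.1 0 0 0;0 5.6 -0.6 0.5 0 0 0;0 5.9 -0.6 0.9 0 0 0;0 5.9 -0.6 0.9 0 0 0"

```text
time_s: 6.63
eef_pos: [497.6, 248.8, 136.2]
ee_rot: [-0.001, 0.569, 0.823, -0.001]
force: [0.2, -0.1, -1.0]
grip_width: -0.0
grip_force: 0.0
```

Request:
step_arm --commands "0 0.6 0 -0.2 0 0 0;0 1.1 0 -0.2 0 0 0;0 1.2 -0.1 0.2 0 0 0;0 1.3 -0.1 0.6 0 0 0;0 1.3 -0.2 1 0 0 0;0 1.3 -0.3 1.5 0 0 0;0 1.1 -0.4 1.9 0 0 0;0 0.9 -0.4 2.3 0 0 0;0 0.6 -0.5 2.6 0 0 0;0 0.4 -0.6 2.9 0 0 0;0 0.4 -0.6 2.9 0 0 0"

```text
time_s: 7.55
eef_pos: [491.0, 249.4, 107.6]
ee_rot: [-0.0, 0.569, 0.822, -0.0]
force: [0.0, 0.3, -0.3]
grip_width: -0.0
grip_force: 0.1
```

Run:
```python
from h import *
np.set_printoptions(precision=1,suppress=True)
print(blk(sense()["eef_pos"]));save("scene","d1",(240,100,340,200),5)
```

```text
[-80.3  27.8 107.6]
```

View pics/d1.png

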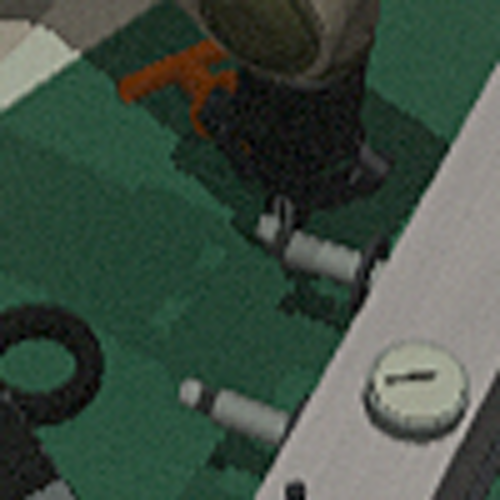

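Request:
step_arm --commands "0 0.3 0 -2 0 0 0;0 0.3 0 -5 0 0 0;0 0 0 -8.4 0 0 0;0 -2 -0.2 -8.4 0 0 0;0 -5 -0.2 -8.4 0 0 0;0 -8 -0.2 -8.4 0 0 0;0 -8 -0.2 -8.4 0 0 0;0 -8 -0.2 -6 0 0 0;0 -8 -0.2 -4 0 0 0;0 -8 -0.2 -4 0 0 0;0 -8 -0.2 -4 0 0 0"

```text
time_s: 8.52
eef_pos: [517.4, 174.6, 148.2]
ee_rot: [-0.0, 0.569, 0.823, -0.0]
force: [-0.2, 0.2, 0.1]
grip_width: 0.0
grip_force: 0.0
```

Request:
step_arm --commands "0 1.2 0 0 0 0 0;0 2.3 0 0 0 0 0;0 3 -0.1 -0.2 0 0 0;0 3.8 -0.2 -0.3 0 0 0;0 4.3 -0.3 -0.6 0 0 0;0 4.8 -0.3 -0.6 0 0 0;0 5.4 -0.4 -0.6 0 0 0;0 6 -0.5 -0.5 0 0 0;0 6.5 -0.6 -0.1 0 0 0;0 7 -0.7 0.3 0 0 0;0 7.6 -0.8 0.9 0 0 0;0 8.2 -0.9 0.9 0 0 0;0 8.7 -0.9 1 0 0 0;0 8.9 -0.9 1.8 0 0 0;0 8.9 -1 2.7 0 0 0;0 8.7 -1 3.1 0 0 0;0 8.5 -1 3.5 0 0 0;0 8.3 -1 3.8 0 0 0;0 8 -1 4.1 0 0 0;0 8 -1 4.1 0 0 0"

```text
time_s: 10.18
eef_pos: [478.7, 245.8, 107.1]
ee_rot: [-0.002, 0.569, 0.822, -0.001]
force: [-7.8, 3.3, 8.2]
grip_width: -0.001
grip_force: 5.4
```

Run:
```python
from h import *
np.set_printoptions(precision=1,suppress=True)
print(blk(sense()["eef_pos"]));save("scene","e1",(240,100,340,200),5)
```

```text
[-93.2  28.8 107.1]
```

View pics/e1.png

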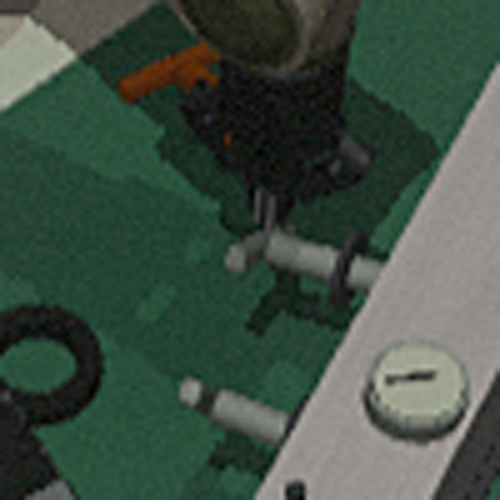

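Run:
```python
from h import *
np.set_printoptions(precision=1,suppress=True)
for x in(-82,-86,-90): print(plane("scene",(287,152),x))
print([plane("scene",(240+c/5,100+r/5),-26) for c,r in((352,245),)])
```

```text
[-82.  -48.  141.9]
[-86.  -38.3 127.3]
[-90.  -28.6 112.7]
[array([-26. ,   3.6, 129. ])]
```

Request:
step_arm --commands "0 0.5 0 -1 0 0 0;0 1 0 -3 0 0 0;0 1 0 -6 0 0 0;0 1 0 -9 0 0 0;0 3 -3 -12 0 0 0;0 6 -6 -14 0 0 0;0 9 -9 -14 0 0 0;0 12 -12 -14 0 0 0;0 12 -12 -14 0 0 0"

```text
time_s: 10.98
eef_pos: [321.6, 317.0, 248.2]
ee_rot: [-0.0, 0.568, 0.823, 0.001]
force: [0.3, -0.3, 0.4]
grip_width: 0.001
grip_force: 0.0
```

Run:
```python
from h import *
np.set_printoptions(precision=1,suppress=True)
a=np.asarray(capture("scene"))[125:205,240:340,::-1];b=np.asarray(capture("top"))[150:220,155:255,::-1]
cv2.imwrite("pics/f1.png",np.vstack([cv2.resize(a,(400,320),interpolation=cv2.INTER_CUBIC),cv2.resize(b,(400,280),interpolation=cv2.INTER_CUBIC)]))
print(blk(sense()["eef_pos"]))
```

```text
[-212.5  149.6  247.9]
```

View pics/f1.png

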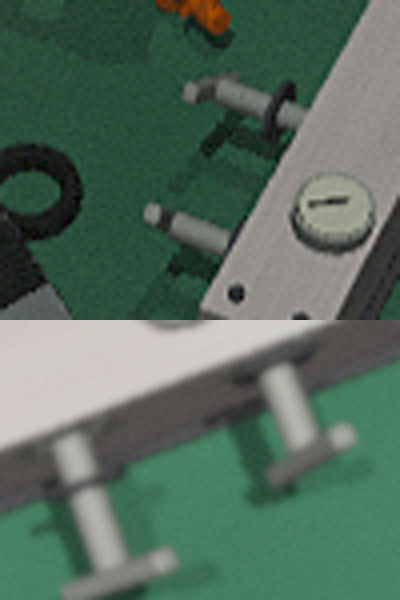

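Run:
```python
from h import *
np.set_printoptions(precision=1,suppress=True)
p,r=tri((287.5,148),(195.5,210.3));print(blk(p),r)
for x in(-84,-90,-94): print(x,plane("top",(195.5,210.3),x),plane("top",(173,218.5),x))
# reference: same for plug0 known x -62
p,r=tri((240+153/4,125+213/4),(155+343/4,150+115/4));print(blk(p),r)
```

```text
[-92.5 -23.5 125.6] 2.2777569012404397
-84 [-84.  -12.7  39.2] [-84.   45.2  54.3]
-90 [-90.  -20.   94.1] [-90.   34.5 108.3]
-94 [-94.  -24.9 130.7] [-94.   27.4 144.3]
[ -64.7 -148.1  144.8] 3.6084862614544013
```

Request:
step_arm --commands "0.5 -3 2 1 0 0 0;0.5 -6.5 5 2 0 0 0;0.5 -10 8 3 0 0 0;0.5 -13.5 10.5 3.5 0 0 0;0.5 -16.6 12.5 4 0 0 0;0.5 -16.6 12.5 4.5 0 0 0;0.5 -16.6 12.5 6 0 0 0;0.5 -16.6 12.5 7.5 0 0 0;0.5 -16.6 12.5 9 0 0 0;0.5 -16.6 12.5 10.6 0 0 0;0.5 -16.6 12.5 10.6 0 0 0;0.5 -16.6 12.5 10.6 0 0 0"

```text
time_s: 12.08
eef_pos: [501.5, 203.7, 140.9]
ee_rot: [-0.0, 0.569, 0.822, -0.001]
force: [-0.7, 1.4, 0.4]
grip_width: 0.5
grip_force: 0.0
```

Request:
step_arm --commands "0 0 0 0 0 0 0;0 0 0 0 0 0 0;0 0 0 0 0 0 0;0 0 0 0 0 0 0;0 0 0 0 0 0 0;0 0 0 0 0 0 0;0 0 0 0 0 0 0;0 0 0 0 0 0 0" --newtons 50

```text
time_s: 12.75
eef_pos: [499.1, 202.6, 141.7]
ee_rot: [-0.001, 0.569, 0.823, -0.003]
force: [-12.7, -13.9, 6.2]
grip_width: 0.144
grip_force: 48.5
```

Request:
step_arm --commands "0 0 -0.5 0 0 0 0;0 0 -1 0 0 0 0;0 0 -1.5 0 0 0 0;0 0 -2 0 0 0 0;0 0 -2 0 0 0 0"

```text
time_s: 13.17
eef_pos: [481.5, 197.2, 141.5]
ee_rot: [-0.0, 0.569, 0.823, -0.0]
force: [0.0, -1.5, -0.4]
grip_width: 0.146
grip_force: 48.4
```

Slides freely. Draw it the rest and lift.

Request:
step_arm --commands "0 0 -1 0 0 0 0;0 0 -2 0 0 0 0;0 0 -3 0 0 0 0;0 0 -4 0 0 0 0;0 0 -5 0 0 0 0;0 0 -6 0 0 0 0;0 0 -7 0 0 0 0;0 0 -8 0 0 0 0;0 0 -8 -2 0 0 0;0 0 -8 -4 0 0 0;0 0 -8 -7 0 0 0;0 0 -8 -10 0 0 0;0 0 -8 -10 0 0 0"

```text
time_s: 14.25
eef_pos: [409.0, 169.8, 246.3]
ee_rot: [0.003, 0.568, 0.823, 0.003]
force: [0.1, -0.1, -0.7]
grip_width: 0.141
grip_force: 49.0
```

Run:
```python
from h import *
np.set_printoptions(precision=2,suppress=True)
save("top","g1",s=1.5)
for c in("scene","top"):
  for l in("tote",): print(c,[(np.round(q["xy"]).tolist(),round(q["score"],2)) for q in spot_point(c,l)[:3]])
print(goal([500,-340,245]),sense()["grip_width"],sense()["force"])
```

```text
scene [([180.0, 270.0], 0.94)]
top [([387.0, 187.0], 0.8)]
(array([-50.93,  -9.3 ,  -0.46]), array([-0., -0., -0.])) 0.1407534917021776 [ 0.42  0.11 -2.57]
```

View pics/g1.png

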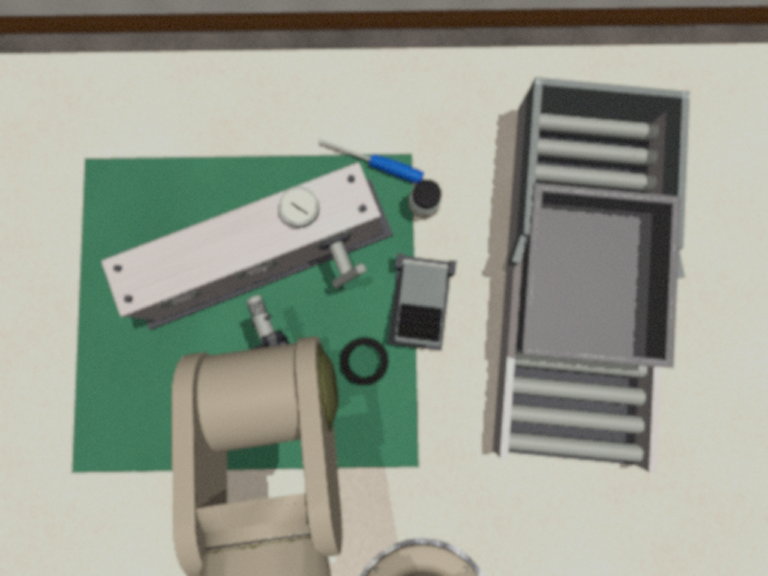

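Request:
step_arm --commands "0 -1.5 -0.3 0 0 0 0;0 -4 -0.7 0 0 0 0;0 -7 -1.3 0 0 0 0;0 -10 -1.9 0 0 0 0;0 -13 -2.4 0 0 0 0;0 -16 -3 0 0 0 0;0 -19 -3.5 0 0 0 0;0 -22 -4.1 0 0 0 0;0 -25 -4.7 0 0 0 0;0 -28 -5.2 0 0 0 0;0 -31 -5.8 0 0 0 0;0 -34 -6.4 0 0 0 0;0 -37 -6.9 0 0 0 0;0 -40 -7.5 0 0 0 0;0 -43 -8 0 0 0 0;0 -46 -8.6 0 0 0 0;0 -49 -9.2 0 0 0 0;0 -51 -9.5 0 0 0 0;0 -51.9 -9.7 0 0 0 0;0 -51.9 -9.7 0 0 0 0"

```text
time_s: 16.07
eef_pos: [499.5, -351.6, 239.2]
ee_rot: [-0.001, 0.569, 0.822, 0.0]
force: [0.3, 0.3, -2.8]
grip_width: 0.14
grip_force: 52.3
```

Request:
step_arm --commands "0 0 0 1.5 0 0 0;0 0 0 3.5 0 0 0;0 0 0 5.5 0 0 0;0 0 0 7.5 0 0 0;0 0 0 9 0 0 0;0 0 0 10.2 0 0 0;0 0 0 10.2 0 0 0"

```text
time_s: 16.65
eef_pos: [499.1, -348.1, 136.7]
ee_rot: [-0.003, 0.568, 0.823, 0.001]
force: [0.0, 0.2, -1.7]
grip_width: 0.138
grip_force: 52.5
```

Request:
step_arm --commands "0 0 0 0.5 0 0 0;0.4 0 0 0.5 0 0 0;0.5 0 0 0.5 0 0 0;0.5 0 0 0.5 0 0 0;0.5 0 0 0.5 0 0 0;0.5 0 0 0.3 0 0 0;0.5 0 0 -2 0 0 0;0.5 0 0 -5 0 0 0;0.5 0 0 -9 0 0 0;0.5 0 0 -11 0 0 0;0.5 0 0 -11 0 0 0"

```text
time_s: 17.57
eef_pos: [501.0, -351.6, 255.1]
ee_rot: [0.005, 0.569, 0.823, -0.001]
force: [-0.7, 0.8, 0.3]
grip_width: 0.497
grip_force: 0.0
```

Run:
```python
from h import *
np.set_printoptions(precision=2,suppress=True)
print(goal(wld(-69,-130+3.5-52,205)))
print([(np.round(q["xy"]).tolist(),round(q["score"],2)) for q in (capture("top") is not None and spot_point("top","plug1"))])
print([(np.round(q["xy"]).tolist(),round(q["score"],2)) for q in (capture("scene") is not None and spot_point("scene","plug1"))])
```

```text
(array([36.  , 21.46,  4.78]), array([ 0.  ,  0.01, -0.  ]))
[([231.0, 184.0], 0.68), ([412.0, 209.0], 0.67), ([122.0, 198.0], 0.65), ([150.0, 291.0], 0.63)]
[([150.0, 260.0], 0.93), ([278.0, 113.0], 0.84), ([281.0, 181.0], 0.71), ([237.0, 191.0], 0.49)]
```

Request:
step_arm --commands "0 1.5 0.9 0 0 0 0;0 4 2.4 0 0 0 0;0 7 4.2 0 0 0 0;0 10 6 0 0 0 0;0 13 7.8 0 0 0 0;0 16 9.5 0 0 0 0;0 19 11.3 0 0 0 0;0 22 13.1 0 0 0 0;0 25 14.9 0 0 0 0;0 28 16.7 0 0 0 0;0 31 18.5 0.5 0 0 0;0 34 20.3 2 0 0 0;0 36 21.5 4 0 0 0;0 36 21.5 5 0 0 0;0 36 21.5 7 0 0 0;0 36 21.5 9 0 0 0;0 36 21.5 10.8 0 0 0;0 36 21.5 10.8 0 0 0;0 36 21.5 10.8 0 0 0"

```text
time_s: 19.35
eef_pos: [573.4, 61.8, 140.4]
ee_rot: [-0.001, 0.569, 0.822, -0.001]
force: [0.4, 0.6, 0.7]
grip_width: -0.002
grip_force: 0.0
```

Run:
```python
from h import *
np.set_printoptions(precision=2,suppress=True)
print(blk(sense()["eef_pos"]))
```

```text
[ -70.   -176.92  140.43]
```

Request:
step_arm --commands "0 1 0 -0.3 0 0 0;0 2 0 -0.6 0 0 0;0 2.8 -0.1 -0.8 0 0 0;0 3.6 -0.3 -1.1 0 0 0;0 4.1 -0.3 -1.3 0 0 0;0 4.6 -0.4 -1.4 0 0 0;0 5.2 -0.5 -1.4 0 0 0;0 5.8 -0.6 -1.2 0 0 0;0 6.3 -0.7 -0.9 0 0 0;0 6.8 -0.8 -0.5 0 0 0;0 7.4 -0.9 0.2 0 0 0;0 8 -0.9 0.1 0 0 0;0 8.5 -0.9 0.2 0 0 0;0 8.7 -1 1 0 0 0;0 8.7 -1.2 1.9 0 0 0;0 8.5 -1.3 2.3 0 0 0;0 8.3 -1.4 2.7 0 0 0;0 8.1 -1.4 3 0 0 0;0 7.8 -1.5 3.3 0 0 0;0 7.8 -1.5 3.3 0 0 0"

```text
time_s: 21.02
eef_pos: [532.3, 129.1, 107.7]
ee_rot: [-0.0, 0.569, 0.822, -0.0]
force: [-0.9, 0.5, 0.3]
grip_width: -0.001
grip_force: 0.1
```

Request:
step_arm --commands "0 0.3 0 -2 0 0 0;0 0.3 0 -5 0 0 0;0 0 0 -8.4 0 0 0;0 -2 0 -8.4 0 0 0;0 -5 0 -8.4 0 0 0;0 -8 0 -8.4 0 0 0;0 -8 0 -8.4 0 0 0;0 -8 0 -6 0 0 0;0 -8 0 -4 0 0 0;0 -8 0 -4 0 0 0;0 -8 0 -4 0 0 0"

```text
time_s: 21.93
eef_pos: [560.3, 55.1, 148.2]
ee_rot: [-0.001, 0.569, 0.823, -0.0]
force: [0.3, -0.5, 0.2]
grip_width: 0.001
grip_force: 0.0
```

Request:
step_arm --commands "0 1.2 0 0 0 0 0;0 2.3 0 0 0 0 0;0 3 -0.1 -0.2 0 0 0;0 3.8 -0.2 -0.3 0 0 0;0 4.3 -0.2 -0.6 0 0 0;0 4.8 -0.3 -0.6 0 0 0;0 5.4 -0.4 -0.6 0 0 0;0 6 -0.5 -0.5 0 0 0;0 6.5 -0.6 -0.1 0 0 0;0 7 -0.6 0.3 0 0 0;0 7.6 -0.7 0.9 0 0 0;0 8.2 -0.7 0.9 0 0 0;0 8.7 -0.7 1 0 0 0;0 8.9 -0.7 1.8 0 0 0;0 8.9 -0.8 2.7 0 0 0;0 8.7 -0.8 3.1 0 0 0;0 8.5 -0.8 3.5 0 0 0;0 8.3 -0.8 3.8 0 0 0;0 8 -0.8 4.1 0 0 0;0 8 -0.8 4.1 0 0 0"

```text
time_s: 23.6
eef_pos: [525.0, 126.3, 106.7]
ee_rot: [-0.0, 0.569, 0.822, -0.0]
force: [-0.2, 0.2, -0.0]
grip_width: 0.001
grip_force: 0.1
```

Request:
step_arm --commands "0 0.5 0 -1 0 0 0;0 1 0 -3 0 0 0;0 1 0 -6 0 0 0;0 1 0 -9 0 0 0;0 3 -3 -12 0 0 0;0 6 -6 -14 0 0 0;0 9 -9 -14 0 0 0;0 12 -12 -14 0 0 0;0 12 -12 -14 0 0 0"

```text
time_s: 24.35
eef_pos: [366.3, 198.5, 248.8]
ee_rot: [0.0, 0.568, 0.823, 0.001]
force: [1.3, -0.1, 0.8]
grip_width: 0.003
grip_force: 0.0
```

Run:
```python
from h import *
np.set_printoptions(precision=1,suppress=True)
a=np.asarray(capture("scene"))[125:205,240:340,::-1];b=np.asarray(capture("top"))[150:220,175:275,::-1]
cv2.imwrite("pics/k1.png",np.vstack([cv2.resize(a,(400,320),interpolation=cv2.INTER_CUBIC),cv2.resize(b,(400,280),interpolation=cv2.INTER_CUBIC)]))
print(blk(sense()["eef_pos"]))
```

```text
[-212.7   22.8  248.7]
```

View pics/k1.png

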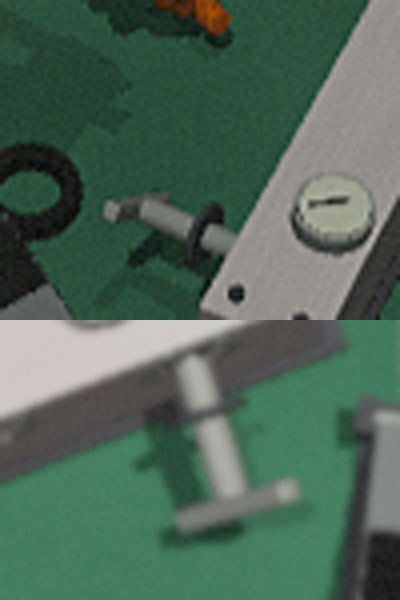

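Run:
```python
from h import *
np.set_printoptions(precision=1,suppress=True)
u,l=(175+288/4,150+170/4),(175+182/4,150+200/4)
p,r=tri((240+115/4,125+210/4),u);print(blk(p),r)
for x in(-86,-90,-94): print(x,plane("top",u,x),plane("top",l,x))
```

```text
[ -96.7 -149.3  127.7] 6.23857392599947
-86 [ -86.  -152.7   -1.7] [-86.  -83.4  66.3]
-90 [ -90.  -152.2   37.3] [-90.  -85.6 102.5]
-94 [ -94.  -151.7   76.2] [-94.  -87.8 138.7]
```

Request:
step_arm --commands "0.5 -3 2 1 0 0 0;0.5 -6.5 5 2 0 0 0;0.5 -10 8 3 0 0 0;0.5 -13.5 10.5 3.5 0 0 0;0.5 -16.9 12.1 4 0 0 0;0.5 -16.9 12.1 4.5 0 0 0;0.5 -16.9 12.1 6 0 0 0;0.5 -16.9 12.1 7.5 0 0 0;0.5 -16.9 12.1 9 0 0 0;0.5 -16.9 12.1 10.9 0 0 0;0.5 -16.9 12.1 10.9 0 0 0;0.5 -16.9 12.1 10.9 0 0 0"

```text
time_s: 25.45
eef_pos: [543.6, 80.9, 138.0]
ee_rot: [-0.0, 0.569, 0.822, -0.0]
force: [0.4, 1.0, 0.1]
grip_width: 0.505
grip_force: 0.0
```

Request:
step_arm --commands "0 0 0 0 0 0 0;0 0 0 0 0 0 0;0 0 0 0 0 0 0;0 0 0 0 0 0 0;0 0 0 0 0 0 0;0 0 0 0 0 0 0;0 0 0 0 0 0 0;0 0 -0.5 0 0 0 0;0 0 -1 0 0 0 0;0 0 -1.5 0 0 0 0;0 0 -2 0 0 0 0;0 0 -2 0 0 0 0" --newtons 50

```text
time_s: 26.45
eef_pos: [523.8, 74.2, 138.6]
ee_rot: [0.0, 0.569, 0.823, -0.0]
force: [-0.4, -2.1, -0.9]
grip_width: 0.153
grip_force: 48.3
```

Request:
step_arm --commands "0 0 -1 0 0 0 0;0 0 -2 0 0 0 0;0 0 -3 0 0 0 0;0 0 -4 0 0 0 0;0 0 -5 0 0 0 0;0 0 -6 0 0 0 0;0 0 -7 0 0 0 0;0 0 -8 0 0 0 0;0 0 -8.5 0 0 0 0;0 0 -8.5 -2 0 0 0;0 0 -8.5 -4 0 0 0;0 0 -8.5 -7 0 0 0;0 0 -8.5 -10 0 0 0;0 0 -8.5 -10 0 0 0;0 0 -8.5 -10 0 0 0"

```text
time_s: 27.7
eef_pos: [445.3, 44.6, 239.2]
ee_rot: [0.001, 0.568, 0.823, 0.001]
force: [0.2, 0.2, -3.4]
grip_width: 0.143
grip_force: 49.3
```

Run:
```python
from h import *
np.set_printoptions(precision=2,suppress=True)
save("top","m1",s=1.5)
for c in("scene","top"):
  capture(c);print(c,[(np.round(q["xy"]).tolist(),round(q["score"],2)) for q in spot_point(c,"tote")[:3]])
print(goal([485,-285,240]),sense()["grip_width"],sense()["force"])
```

```text
scene [([178.0, 267.0], 0.61)]
top [([389.0, 188.0], 0.56)]
(array([-32.26,  -7.85,  -0.31]), array([-0., -0., -0.])) 0.14364612213824693 [ 0.19 -0.05 -1.73]
```

View pics/m1.png

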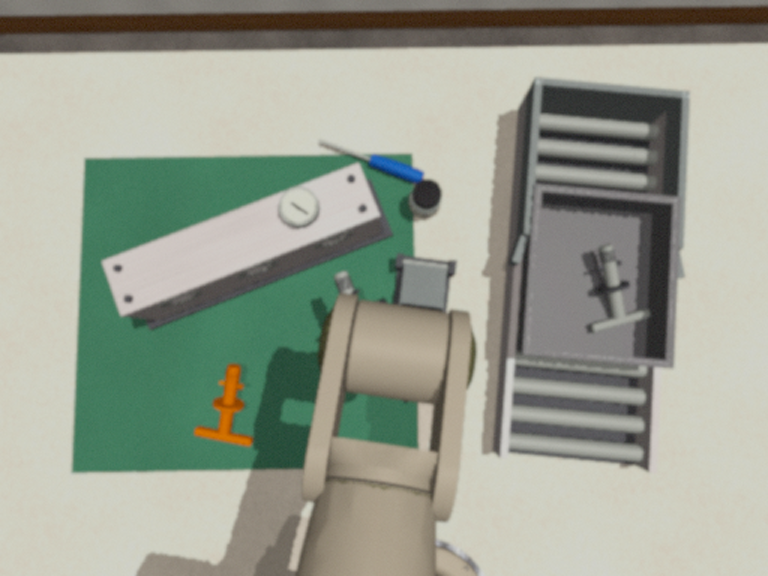

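Request:
step_arm --commands "0 -1 -0.2 -0.5 0 0 0;0 -3 -0.6 -1 0 0 0;0 -6 -1.2 -1 0 0 0;0 -9 -1.7 -1 0 0 0;0 -12 -2.3 -1 0 0 0;0 -15 -2.9 -1 0 0 0;0 -18 -3.5 -1 0 0 0;0 -21 -4.1 -1 0 0 0;0 -24 -4.6 -1 0 0 0;0 -27 -5.2 -1 0 0 0;0 -29.5 -5.7 -1 0 0 0;0 -31.5 -6.1 -0.5 0 0 0;0 -32.1 -6.2 0 0 0 0;0 -32.1 -6.2 2 0 0 0;0 -32.1 -6.2 4 0 0 0;0 -32.1 -6.2 6 0 0 0;0 -32.1 -6.2 8 0 0 0;0 -32.1 -6.2 9.5 0 0 0;0 -32.1 -6.2 10 0 0 0;0 -32.1 -6.2 10 0 0 0"

```text
time_s: 29.62
eef_pos: [499.9, -277.6, 137.9]
ee_rot: [-0.001, 0.569, 0.823, 0.0]
force: [-1.5, 0.6, 0.5]
grip_width: 0.145
grip_force: 49.9
```

Request:
step_arm --commands "0.3 0 0 0 0 0 0;0.5 0 0 0 0 0 0;0.5 0 0 0 0 0 0;0.5 0 0 0 0 0 0;0.5 0 0 0 0 0 0;0.5 0 0 -2 0 0 0;0.5 0 0 -5 0 0 0;0.5 0 0 -9 0 0 0;0.5 0 0 -13 0 0 0;0.3 3 -2 -15 0 0 0;0 7 -5 -15 0 0 0;0 11 -8 -15 0 0 0;0 15 -10 -15 0 0 0;0 19 -10 -15 0 0 0;0 22 -10 -15 0 0 0;0 22 -10 -15 0 0 0"

```text
time_s: 30.95
eef_pos: [326.6, -103.4, 288.7]
ee_rot: [0.0, 0.568, 0.823, 0.0]
force: [0.6, -1.5, 0.2]
grip_width: 0.001
grip_force: 0.0
```

Run:
```python
from h import *
np.set_printoptions(precision=2,suppress=True)
save("top","n1",(180,30,500,330),2)
print(sense()["eef_pos"])
```

```text
[ 327.78 -104.89  289.  ]
```

View pics/n1.png

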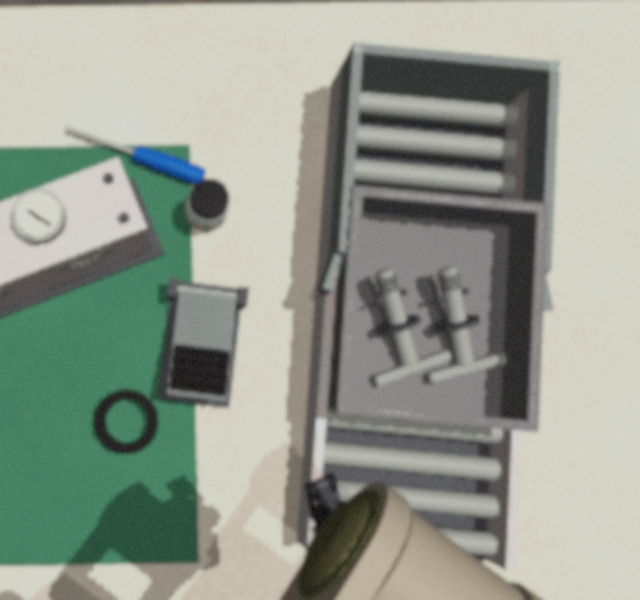

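```bash
cat >> h.py <<'E'
tt=np.deg2rad(-6.5);tx=np.array([np.cos(tt),np.sin(tt),0]);ty=np.array([-np.sin(tt),np.cos(tt),0]);TT=np.c_[ty,tx,[0,0,-1.]]
E
python3 - <<'E'
from h import *
np.set_printoptions(precision=2,suppress=True)
for p in[(358.5,124),(450.5,132),(447,244),(348,237)]: print(atz("top",p,125))
for p in[(357,47),(555,65),(358,56),(550,72)]: print("end",atz("top",np.array(p)/2+[180,30],120))
print(goal([383,-271,200],TT))
E
```

```text
[ 697.41 -193.13  125.  ]
[ 674.46 -412.14  125.  ]
[ 409.84 -385.57  125.  ]
[ 429.68 -156.92  125.  ]
end [ 876.01 -202.4   120.  ]
end [ 849.39 -444.14  120.  ]
end [ 864.47 -203.12  120.  ]
end [ 840.56 -437.37  120.  ]
(array([-17.48,  -0.75,   8.93]), array([0.  , 0.  , 0.48]))
```

Request:
step_arm --commands "0 -3 0 1.5 0 0 0.1;0 -6 0 3 0 0 0.2;0 -9 -0.2 4.5 0 0 0.3;0 -12 -0.4 6 0 0 0.38;0 -15 -0.6 7.5 0 0 0.48;0 -17.5 -0.8 8.9 0 0 0.48;0 -17.5 -0.8 8.9 0 0 0.48;0 -17.5 -0.8 11 0 0 0.48;0 -17.5 -0.8 13.5 0 0 0.48;0 -17.5 -0.8 16 0 0 0.48;0 -17.5 -0.8 18.5 0 0 0.48;0 -17.5 -0.8 18.7 0 0 0.48;0 -17.5 -0.8 18.7 0 0 0.48"

```text
time_s: 32.08
eef_pos: [383.2, -273.9, 101.0]
ee_rot: [-0.001, 0.748, 0.664, 0.0]
force: [-0.9, 0.4, 0.4]
grip_width: 0.0
grip_force: 0.0
```

Request:
step_arm --commands "0 0 0.8 0 0 0 0;0 0 1.4 0 0 0 0;0 0 2 0 0 0 0;0 0 2.5 0 0 0 0;0 0 3.1 0 0 0 0;0 0 3.8 0 0 0 0;0 0 4.6 0 0 0 0;0 0 5.4 0 0 0 0;0 0 6.2 0 0 0 0;0 0 7 0 0 0 0;0 0 7.8 0 0 0 0;0 0 8.6 0 0 0 0;0 0 9.4 0 0 0 0;0 0 10.2 0 0 0 0;0 0 11 0 0 0 0;0 0 11.8 0 0 0 0;0 0 12.6 0 0 0 0;0 0 13.4 0 0 0 0;0 0 14.2 0 0 0 0;0 0 15 0 0 0 0"

```text
time_s: 33.75
eef_pos: [533.3, -291.3, 102.2]
ee_rot: [0.0, 0.748, 0.664, 0.0]
force: [-3.0, 2.9, 7.3]
grip_width: -0.006
grip_force: 3.5
```

Request:
step_arm --commands "0 0 0.6 0 0 0 0;0 0 1.1 0 0 0 0;0 0 1.6 0 0 0 0;0 0 2 0 0 0 0;0 0 2.4 0 0 0 0;0 0 2.8 0 0 0 0;0 0 3.2 0 0 0 0;0 0 3.5 0 0 0 0;0 0 3.5 0 0 0 0"

```text
time_s: 34.5
eef_pos: [568.2, -295.5, 102.1]
ee_rot: [0.001, 0.748, 0.664, 0.0]
force: [0.0, 0.9, 3.1]
grip_width: -0.002
grip_force: 1.4
```

Request:
step_arm --commands "0 0 0.3 0 0 0 0;0 0 0.5 0 0 0 0;0 0 0.7 0 0 0 0;0 0 0.9 0 0 0 0;0 0 0.9 0 0 0 0"

```text
time_s: 34.92
eef_pos: [576.7, -296.7, 101.9]
ee_rot: [0.0, 0.748, 0.664, 0.0]
force: [0.7, 1.7, 4.6]
grip_width: -0.001
grip_force: 2.0
```

Request:
step_arm --commands "0 0 0.3 0 0 0 0;0 0 0.6 0 0 0 0;0 0 0.9 0 0 0 0;0 0 1.2 0 0 0 0;0 0 1.2 0 0 0 0"

```text
time_s: 35.33
eef_pos: [582.0, -297.2, 101.7]
ee_rot: [-0.008, 0.748, 0.664, -0.005]
force: [-47.6, 12.1, 26.3]
grip_width: -0.004
grip_force: 22.9
```

Run:
```python
from h import *
np.set_printoptions(precision=2,suppress=True)
a=np.asarray(capture("scene"))[170:384,80:330,::-1];b=np.asarray(capture("top"))[30:260,320:500,::-1]
cv2.imwrite("pics/p1.png",np.hstack([cv2.resize(a,(467,400),interpolation=cv2.INTER_CUBIC),cv2.resize(b,(313,400),interpolation=cv2.INTER_CUBIC)]))
```

```text
(no output)
```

View pics/p1.png

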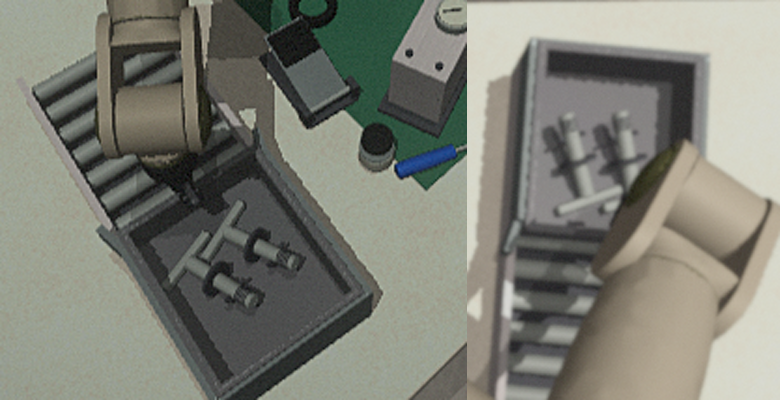

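Request:
step_arm --commands "0 0 -0.3 0 0 0 0;0 0 -0.6 0 0 0 0;0 0 -0.9 0 0 0 0;0 0 -1.3 0 0 0 0;0 0 -2.5 0 0 0 0;0 0 -5 0 0 0 0;0 0 -7 0 0 0 0;0 0 -9 -3 0 0 0;0 0 -12 -7 0 0 0;0 0 -15 -11 0 0 0;0 0 -18 -15 0 0 0;0 0 -21 -17 0 0 0;0 0 -24 -17 0 0 0;0 0 -24 -17 0 0 0;0 0 -24 -17 0 0 0"

```text
time_s: 36.68
eef_pos: [348.6, -269.9, 272.2]
ee_rot: [0.001, 0.749, 0.663, -0.0]
force: [-0.4, 0.5, -0.1]
grip_width: 0.0
grip_force: 0.0
```

Run:
```python
from h import *
np.set_printoptions(precision=2,suppress=True)
a=np.asarray(capture("scene"))[170:384,80:330,::-1];b=np.asarray(capture("top"))[30:260,320:500,::-1]
cv2.imwrite("pics/q1.png",np.hstack([cv2.resize(a,(467,400),interpolation=cv2.INTER_CUBIC),cv2.resize(b,(313,400),interpolation=cv2.INTER_CUBIC)]))
```

```text
(no output)
```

View pics/q1.png

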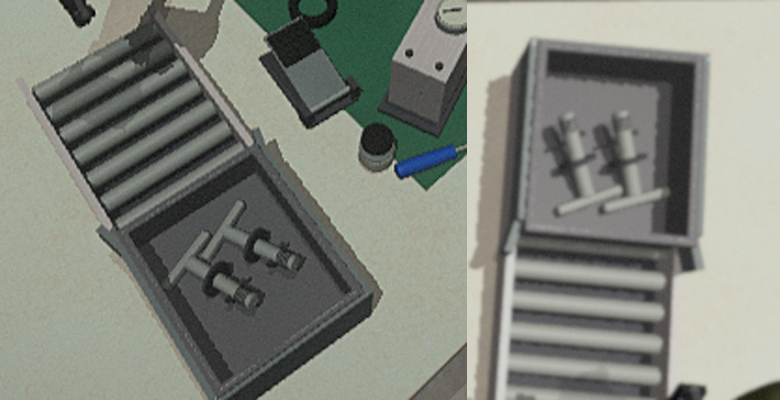

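```bash
python3 -c "
from rig import *
print(finish_job())"
```

```text
the job is handed in; nothing more can be done
None
```

The job is handed in: the pedal was pressed to its stop and released, both plugs present (ports 0 and 1; port 2 was empty) are in the tote, and the tote is home against the end wall; the jar, tape and screwdriver were left where they were.

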